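# Close the sliding-lid chocolate box and hold it up level

## Robot

A 7-joint arm with a two-finger parallel gripper is mounted at the origin on a cart in front of the work surface, level with it; the furniture and walls round the work are solid. World frame = base frame: x ahead of the robot, y to its left, z up, the work surface at z = 0. Lengths are in m, angles in rad, forces in N, time in s.
With the tool pointing down it reaches from about 0.35 to 0.9 m from the base axis. Payload 8.1 kg.
Tool frame: the origin (TCP) lies at the centre of the arm's flange, where the gripper is bolted on; the fingertips stand 178 mm ahead of it and the grasp point (between the pads) lies 159 mm ahead of it; z points along the fingers, y is the line along which they close (so a half turn about z gives the same grasp; the last joint's range is limited). The gripper opens to 92 mm and grips with 3 to 60 N. Pads are 19 mm wide; open, the fingers measure 130 mm over their backs; the gripper's body (75 mm by 190 mm) begins 47 mm behind the grasp point.
Start: joints at [1.106, 0.434, 0.025, 1.573, -0.012, 1.134, -0.075], TCP at [0.221, -0.585, 0.405] pointing down, gripper open.
Joint ranges: [-2.62, 2.62], [-0.44, 2.09], [-1.27, 1.32], [0.08, 2.57], [-1.32, 4.46], [0.12, 2], [-2.74, 2.74]. Speed limits (rad/s): [2.22, 2.22, 3.01, 3.01, 3.14, 3.14, 3.14].

## Interface

Orientations are given as a rotation vector (axis times angle).
In Python, from cell import arm gives the robot as it stands. The module is installed in compiled form; this text tells all that it offers.
- The arm moves only by the shell command python3 -m inch 'ROWS' [FORCE]. ROWS is text: rows parted by semicolons, each of 5 numbers parted by spaces: the shift along the tool's x, y, z in m, then the turn about the tool's z in rad, then the finger opening in m, from 0 to 0.0918. In form: x y z roll fingers; .... A call has 1 to 5 rows; each row is the pose to reach, as a shift and turn from the pose commanded when the call began, along the tool's axes at that moment; what a row does not reach only later rows make up. A row lasts 1/10 s, in which the tool goes at most 50 mm and 8.59 degrees, less where a joint would pass 70% of its speed; a pose out of reach is approached as far as the arm can. A call with a gripper value outside its range is refused whole. The fingers move at their own pace and stop on an object; FORCE is the grip in N (left out, the last holds). Time passes only in rows, so rows that repeat a pose let the fingers close. It gives the time, the measured TCP pose, the force, the opening and the grip force at its end, in the units of the state.
- arm.observe(): the state, without advancing time (a new reading comes with each control period).
- arm.get_image(name): name is "scene" or "top" or "wrist"; returns the picture (400x640x3 uint8, red, green, blue); there is no depth.
- arm.get_calibration(name): a dict with "intrinsics" (3x3 intrinsics, pixels), "distortion" ([k1, k2, p1, p2, k3] as OpenCV has them; the pictures are not rectified), "pose" (4x4, takes a point from camera to world coordinates). Camera axes: x right, y up, looking along -z (the intrinsics and any distortion apply to the point x, -y, -z); pixel columns grow to the right and rows downward; lengths in m; the calibration is good to about 2 mm. A picture is of the moment at which its call begins: read the wrist's pose just before it. get_calibration takes no time and is no camera call; for the wrist camera it gives the pose at the moment of the call.
- arm.sign_off(): hands the job in; it is judged then, once.
Trained networks look in the newest picture that a camera, given by its name, has taken for a name from the list of things; names that differ only in an ending like _2 or _b are one class to them, and where a whole thing is asked for, a point or a joint stands for the part that bears it (a point fixed in the world has none). Each returns a list of dicts, best first, with "conf" (0 to 1); they miss things now and then, are a little off and sometimes report something else, mostly with a low value. They report only what shows in the picture. A call takes as long as a camera call. They do not tell look-alikes from the thing itself.
- arm.look_for(camera, query): "point" ([row, column] in pixels, amid what is visible of it).
- arm.silhouettes(camera, query): "region" (400x640 bool, what is visible of it) and "point" ([row, column] in pixels, amid what is visible of it).
- arm.place_of(camera, query): "point" ([row, column] in pixels: a listed point, or the origin of a listed thing).
The state is a dict: "clock": time; "joints": joint angles; "dq": joint speeds; "joint_efforts": joint torques, N m; "position": TCP position; "ee_rot": TCP orientation; "force": force on the tool from outside, world axes, zero at the start; "ft_torque": the same for the moment, N m; "width": opening from 0.0 (shut) to 1.0 (fully open); "gripper_force": force on a finger pad.
Only numpy, scipy, OpenCV 4.12 (cv2) and the standard library are available. Lean on these libraries where they do the work, as an engineer would, in place of code of your own. Each camera call takes 0.05 s, during which the arm holds its last target. There are 200 camera calls.

## Task

A customer's three foil sweets are packed in the open wooden box: pick up its dark lid by the handle, slide the lid into the box's grooves from the open end until it is fully home, then lift the closed box by that handle and hold it still and level, at least 15 cm clear of the counter, ready to hand over. Finish while still holding it up by the handle, all three sweets inside, having kept the box upright throughout and left the other things on the counter where they stand.

Things in the scene. Friction and masses are not known exactly. Their poses are not given: they have to be found in the camera images.
- box: Pale wooden box, loose, 0.38 to 0.57 kg, 176 mm long, 100 wide, 56 high. Origin on its underside at mid-width, 84 mm from the mouth end. +x runs along it, the way the lid slides in; z up. The open end (mouth) is at x = -84 mm, the back wall that stops the lid has its inner face at x = +84 mm (outer +92). Front wall under the mouth: 38 mm high.
- box_mouth (a point): Middle of the mouth at half the grooves' height: x = -84, y = 0, z = 46 mm in the box's frame. A groove runs along each long wall: floor z = 42, roof z = 50, 93 mm between the groove bottoms (the lid is 6 x 90: 2 mm play in height, 3 in width); the lips above leave 80 mm open. The first 14 mm flare 3 mm up and down, 2 mm to each side.
- box_home (a point): Where the handle's centre is when the lid is home: x = 0, y = 0, z = 76 mm in the box's frame (78 when the box hangs from the lid). The lid's ends are then flush with the mouth and against the back wall, and the lips rest on the lid: it carries the box.
- handle (a point): Centre of the lid's handle bar, mid-brown, running across the lid over its middle: 80 mm long (y), 13 wide (x), 16 high, on two brass posts at y = +-28 mm. 34 mm above the lid's underside, 28 above its top. x along the lid's length, z up.
- lid_centre (a point): Centre of the lid's panel: dark wood, 168 mm long (x), 90 wide (y), 6 thick, 0.14 kg with the handle. Lies flat on the counter at the start, handle up. A half turn about z makes no difference to it.
- espresso_machine: Espresso machine behind the work, fixed. Drip tray front at world x = 0.59, 118 mm high, y -0.36 to 0.28. Over the counter hang two portafilter handles, 240 to 290 mm up, ends near x = 0.53 at y = 0.20 and -0.08, and two steam wands down to 130 mm at x = 0.57, y = 0.21 and -0.29. A fixed tin pail, 250 mm high, stands behind the box from x = 0.60 on. Keep clear.
- sweet_4_mid (a point): Middle of a green foil star, 51 x 48 x 20 mm, loose in the box, near its mouth; 14 g.
- sweet_1_mid (a point): Middle of a blue wrapped sweet, 46 x 67 x 32 mm, loose in the middle of the box; 14 g. Its top is 38 mm above the box's underside, below the lid.
- sweet_3_mid (a point): Middle of a yellow foil star, 51 x 48 x 20 mm, loose in the box near its back wall; 14 g.
- tongs: Steel tongs, 336 x 66 x 38 mm, lying at the left; bystander. Origin at the underside's centre.
- sugar_caddy: Black caddy of sugar packets, 65 x 150 x 68 mm, at the left; bystander. Origin at its underside.
- sweet_7: Orange wrapped sweet, 50 x 75 x 35 mm, lying at the left; bystander. Origin at its underside.
- cup_c: White cup, 93 x 120 x 59 mm, standing at the middle left; bystander. Origin at its underside.
- teaspoon_0: Teaspoon, 132 x 26 x 9 mm, lying left of the cup; bystander. Origin at its underside.
Not all that is in view belongs to the job. Of the things that look like the part that bears sweet_1_mid, the smaller one is meant.

How it is judged:
On the way:
1. the lid is slid fully home in the grooves while the box stands on the counter (x of handle in the frame of box between -0.004 and 0.004 m and y of handle in the frame of box between -0.005 and 0.005 m and z of handle in the frame of box between 0.073 and 0.081 m and angle between the x axis of handle and the x axis of box, either way round below 0.05 rad and height (world z) of box below 0.006 m and angle between box's own z axis and vertical below 0.03 rad), for 0.2 s.
At the end, for the whole second after the job is handed in: Held by the lid's handle: lid home (6 mm along, 5 mm across the grooves), box underside over 145 mm above the counter, level within 0.09 rad, below 0.02 m/s and 0.15 rad/s, untouched by fingers or machine, all three sweets in it (x of handle in the frame of box between -0.006 and 0.006 m and y of handle in the frame of box between -0.005 and 0.005 m and z of handle in the frame of box between 0.073 and 0.081 m and angle between the x axis of handle and the x axis of box, either way round below 0.05 rad and x of sweet_4_mid in the frame of box between -0.08 and 0.09 m and y of sweet_4_mid in the frame of box between -0.046 and 0.046 m and z of sweet_4_mid in the frame of box between 0 and 0.045 m and x of sweet_1_mid in the frame of box between -0.08 and 0.09 m and y of sweet_1_mid in the frame of box between -0.046 and 0.046 m and z of sweet_1_mid in the frame of box between 0 and 0.045 m and x of sweet_3_mid in the frame of box between -0.08 and 0.09 m and y of sweet_3_mid in the frame of box between -0.046 and 0.046 m and z of sweet_3_mid in the frame of box between 0 and 0.045 m and height (world z) of box above 0.145 m and angle between box's own z axis and vertical below 0.09 rad and linear speed of box below 0.02 m/s and angular speed of box below 0.15 rad/s and contact force between the fingers and lid above 2 N and contact force between the fingers and box below 0.5 N and contact force between box and espresso_machine below 0.1 N); the arm keeps its last pose, push and grip.
It fails at once if the box is tipped by more than 0.3 rad (angle between box's own z axis and vertical above 0.3 rad).
It fails at once if the cup, teaspoon, tongs, sugar caddy or orange sweet is moved by more than 4 cm (distance of any of cup_c, teaspoon_0, tongs, sugar_caddy, sweet_7 from where it was at the start of the episode above 0.04 m).
It also fails if it takes over 54 s, if anything falls off the work surface, if the arm or the gripper's body presses on something with over 40 N, if the wrist force passes 120 N, or if a joint passes its speed limit or range.

## Working session

There is one attempt and no reset: what is moved stays moved. The work goes in short steps, Python scripts to look and compute and a shell command to move; the robot and the scene stay as the last step left them, time stands still between calls to the robot, and variables do not carry over. Pictures are saved under pics/ and viewed, at most 11 in all, crops included, and the job is handed in when it is done.

```bash
mkdir -p pics; cat > h.py <<'E'
import numpy as np, cv2
from cell import arm
from scipy.spatial.transform import Rotation as R
def unproj(cal,p,z):
    K=np.array(cal["intrinsics"],float);d=np.array(cal["distortion"],float);T=np.array(cal["pose"])
    u=cv2.undistortPoints(np.array([[[p[1],p[0]]]],float),K,d)[0,0]
    r=T[:3,:3]@np.array([u[0],-u[1],-1]);o=T[:3,3]
    return o+r*(z-o[2])/r[2]
def save(cam,fn):
    im=arm.get_image(cam);cv2.imwrite("pics/"+fn,im[:,:,::-1]);return im
def proj(cal,P):
    K=np.array(cal["intrinsics"],float);d=np.array(cal["distortion"],float);T=np.array(cal["pose"])
    c=(np.atleast_2d(P)-T[:3,3])@T[:3,:3]*[1,-1,-1]
    return cv2.projectPoints(c.reshape(-1,1,3),np.zeros(3),np.zeros(3),K,d)[0].reshape(-1,2)[:,::-1]
E
python3 - <<'E'
from h import *
np.set_printoptions(precision=4,suppress=True)
s=arm.observe();print(s)
print(R.from_rotvec(s["ee_rot"]).as_matrix())
for cam in ["top","scene"]:
    save(cam,cam+"0.png");cal=arm.get_calibration(cam);print(cam,np.array(cal["pose"]))
    for q,z in [("handle",.034),("lid_centre",.003),("box_mouth",.046),("box_home",.076),("box",0),("sweet_1_mid",.022),("sweet_3_mid",.02),("sweet_4_mid",.02),("cup_c",0),("teaspoon_0",0),("tongs",0),("sugar_caddy",0),("sweet_7",0)]:
        for r in arm.place_of(cam,q)[:3]: print(q,round(r["conf"],2),np.round(r["point"],1),unproj(cal,r["point"],z))
E
```

```text
{'clock': 0.0, 'joints': array([ 1.1064,  0.4352,  0.025 ,  1.5741, -0.0116,  1.134 , -0.0751]), 'dq': array([ 0.0012,  0.0002,  0.0017,  0.0006,  0.0007, -0.0013, -0.0002]), 'joint_efforts': array([  0.0002, -66.7835,   0.985 , -31.445 ,  -0.0605,   0.043 ,
         0.0002]), 'position': array([ 0.2211, -0.5843,  0.404 ]), 'ee_rot': array([-3.0889, -0.5649,  0.0006]), 'force': array([-0.4208, -0.2391, -0.4101]), 'ft_torque': array([-0.0251, -0.0238,  0.0255]), 'gripper_force': 0.0, 'width': 0.9994896714759217}
[[ 0.9353  0.3539 -0.0007]
 [ 0.3539 -0.9353  0.0014]
 [-0.0001 -0.0016 -1.    ]]
top [[ 0.009   0.9852 -0.1711  0.3524]
 [-0.9999  0.0113  0.0122 -0.1155]
 [ 0.014   0.171   0.9852  1.632 ]
 [ 0.      0.      0.      1.    ]]
handle 0.69 [247.3 335.5] [ 0.4512 -0.1819  0.034 ]
handle 0.34 [232.6 400.5] [ 0.5022 -0.3996  0.034 ]
lid_centre 0.59 [247.6 334. ] [ 0.452  -0.1781  0.003 ]
box_mouth 0.81 [242.3 377.8] [ 0.4682 -0.3214  0.046 ]
box_mouth 0.41 [240.  213.5] [0.4701 0.2216 0.046 ]
box_home 0.64 [235.4 403.9] [ 0.4893 -0.4031  0.076 ]
box 0.78 [232.1 396.7] [ 0.507  -0.
[... 1205 characters left out ...]
  0.    ]
box 0.59 [198.1 386.9] [ 0.5203 -0.3813  0.    ]
sweet_1_mid 0.62 [252.9 216.8] [0.6161 0.3494 0.022 ]
sweet_1_mid 0.61 [172.9 434. ] [ 0.5103 -0.6814  0.022 ]
sweet_1_mid 0.49 [196.5 391.1] [ 0.4896 -0.3697  0.022 ]
sweet_3_mid 0.57 [188.3 398.4] [ 0.5208 -0.4524  0.02  ]
sweet_4_mid 0.39 [202.1 389. ] [ 0.4658 -0.3295  0.02  ]
cup_c 0.73 [242.2 302.4] [0.4998 0.0831 0.    ]
cup_c 0.63 [192.3 396. ] [ 0.5294 -0.4489  0.    ]
teaspoon_0 0.59 [261.4 277. ] [0.4669 0.2182 0.    ]
teaspoon_0 0.39 [199.9 389.4] [ 0.5027 -0.3761  0.    ]
tongs 0.77 [265.6 207.8] [0.6026 0.3938 0.    ]
tongs 0.6 [200.2 389.8] [ 0.4998 -0.3752  0.    ]
sugar_caddy 0.89 [249.8 216.8] [0.6647 0.3232 0.    ]
```

```bash
python3 - <<'E'
import cv2
a=cv2.imread("pics/top0.png")[150:300,290:500];cv2.imwrite("pics/c0.png",cv2.resize(a,None,fx=3.8,fy=3.8,interpolation=cv2.INTER_CUBIC))
E
```

```text
(no output)
```

View pics/c0.png

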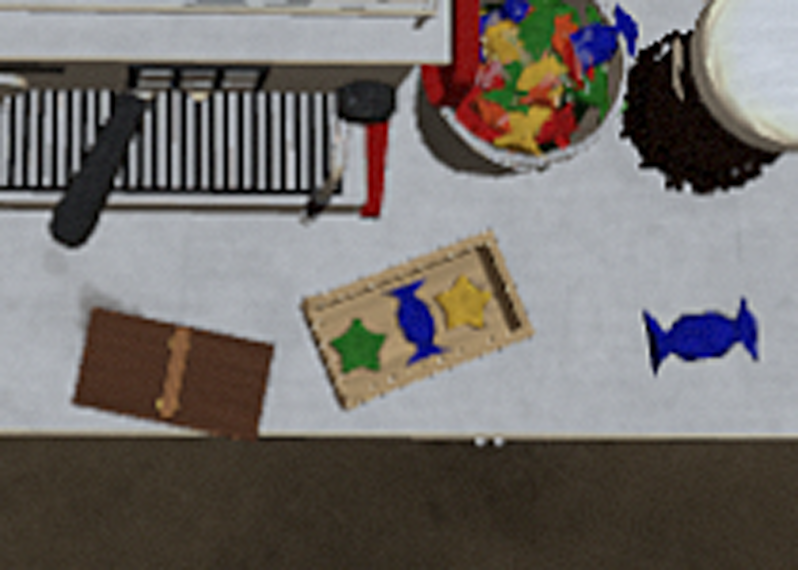

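View pics/scene0.png

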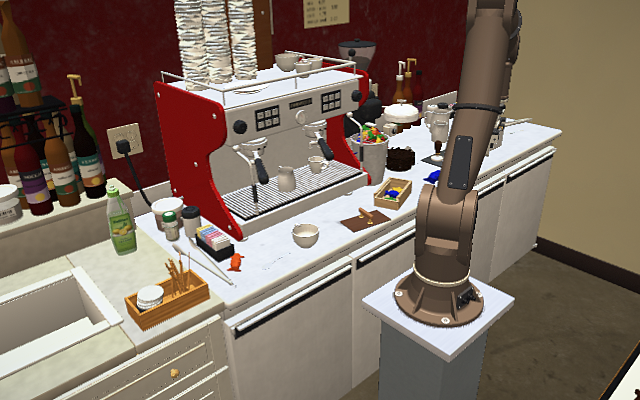

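```bash
python3 -m inch '0.042 -0.026 0 0 0.09;0.084 -0.052 0 0 0.09;0.126 -0.078 0 0 0.09;0.168 -0.104 0 0 0.09;0.21 -0.13 0 0 0.09' && python3 -m inch '0.042 -0.026 0 0 0.09;0.08 -0.05 0 0 0.09;0.08 -0.05 0 0 0.09;0.08 -0.05 0 0 0.09;0.08 -0.05 0 0 0.09'
cat > look.py <<'E'
from h import *
import sys
np.set_printoptions(precision=4,suppress=True)
s=arm.observe();print(s["clock"],s["position"],R.from_rotvec(s["ee_rot"]).as_matrix()[:,1],s["width"],s["force"])
save("wrist",sys.argv[1]);cal=arm.get_calibration("wrist");print(np.array(cal["pose"]))
for q,z in [("handle",.034),("lid_centre",.006),("box_mouth",.046),("box",0),("sweet_1_mid",.022),("sweet_3_mid",.02),("sweet_4_mid",.02)]:
    for r in arm.place_of("wrist",q)[:2]: print(q,round(r["conf"],2),np.round(r["point"],1),unproj(cal,r["point"],z))
for q,z in [("lid_centre",.006),("handle",.042),("box",.056)]:
    for r in arm.silhouettes("wrist",q)[:2]:
        m=r["region"].astype(np.uint8)
        c=max(cv2.findContours(m,cv2.RETR_EXTERNAL,cv2.CHAIN_APPROX_NONE)[0],key=cv2.contourArea).reshape(-1,2)
        P=np.array([unproj(cal,(v,u),z)[:2] for u,v in c],np.float32)
        b=cv2.minAreaRect(P);print(q,round(r["conf"],2),"bbox px",c.min(0),c.max(0),"rect",np.round(b[0],4),np.round(b[1],4),round(b[2],1))
        print(np.round(cv2.boxPoints(b),4).tolist())
E
python3 look.py w1.png
```

```text
clock: 1.9
position: [0.3725, -0.387, 0.405]
ee_rot: [3.09, 0.565, 0.001]
force: [1.5, -0.5, 0.0]
width: 0.978
gripper_force: 0.0
clock: 2.4
position: [0.428, -0.3146, 0.4047]
ee_rot: [3.09, 0.562, -0.001]
force: [-0.5, -0.4, 0.6]
width: 0.982
gripper_force: 0.0
2.4 [ 0.428  -0.3146  0.4047] [ 0.3524 -0.9359  0.0004] 0.9824816252198281 [-0.5132 -0.4173  0.641 ]
[[ 0.3508  0.9034  0.2464  0.4927]
 [-0.9364  0.3382  0.0932 -0.2908]
 [ 0.0009 -0.2635  0.9647  0.3846]
 [ 0.      0.      0.      1.    ]]
handle 0.71 [123.9 221.2] [ 0.4491 -0.1816  0.034 ]
lid_centre 0.96 [124.1 230.7] [ 0.4495 -0.1841  0.006 ]
box_mouth 0.84 [151.8 333.9] [ 0.4657 -0.3143  0.046 ]
box 0.95 [145.7 397.3] [ 0.4981 -0.3914  0.    ]
box 0.59 [ 7.2 31.3] [0.496  0.0762 0.    ]
sweet_1_mid 0.9 [227.7 574.4] [ 0.4836 -0.6513  0.022 ]
sweet_3_mid 0.85 [153.  442.7] [ 0.5096 -0.4424  0.02  ]
sweet_4_mid 0.66 [151.8 361.2] [ 0.4755 -0.3476  0.02  ]
lid_centre 0.94 bbox px [156  53] [305 185] rect [ 0.4497 -0.1828] [0.1679 0.0937] 79.0
[[0.38769999146461487, -0.2563000023365021], [0.4796999990940094, -0.274100005626
[... 166 characters left out ...]
646] 19.1
[[0.4343999922275543, 0.10130000114440918], [0.4555000066757202, 0.040300000458955765], [0.5080000162124634, 0.05849999934434891], [0.4867999851703644, 0.11949999630451202]]
handle 0.62 bbox px [156  52] [305 185] rect [ 0.454 -0.193] [0.153  0.0854] 78.6
[[0.3970000147819519, -0.2596000134944916], [0.48069998621940613, -0.27649998664855957], [0.5109999775886536, -0.1264999955892563], [0.42730000615119934, -0.1096000000834465]]
box 0.84 bbox px [332 102] [498 197] rect [ 0.4982 -0.3949] [0.1042 0.1787] 21.0
[[0.41749998927116394, -0.3301999866962433], [0.48159998655319214, -0.49709999561309814], [0.5788999795913696, -0.45969998836517334], [0.5146999955177307, -0.29280000925064087]]
```

```bash
python3 -m inch '0.017 -0.029 0.03 0.14 0.09;0.034 -0.058 0.06 0.28 0.09;0.05 -0.087 0.09 0.42 0.09;0.067 -0.1165 0.12 0.55 0.09;0.067 -0.1165 0.14 0.55 0.09'; python3 -m inch '0 0 0 0 0.06;0 0 0 0 0.06;0 0 0 0 0.06' 60; python3 look.py w2.png
```

```text
clock: 3.45
position: [0.4507, -0.1759, 0.2632]
ee_rot: [-3.125, 0.294, 0.002]
force: [0.2, -0.1, -0.0]
width: 0.982
gripper_force: 0.0
clock: 3.75
position: [0.4506, -0.182, 0.2659]
ee_rot: [3.127, -0.297, 0.003]
force: [0.1, 1.0, -0.3]
width: 0.772
gripper_force: 0.0
3.75 [ 0.4506 -0.182   0.2659] [-0.1883 -0.9821  0.0005] 0.7717519057557084 [ 0.0545  0.9848 -0.3165]
[[-0.1893  0.948   0.2559  0.5187]
 [-0.9819 -0.1831 -0.0482 -0.196 ]
 [ 0.0011 -0.2604  0.9655  0.2461]
 [ 0.      0.      0.      1.    ]]
handle 0.98 [217.  318.5] [ 0.4514 -0.1796  0.034 ]
lid_centre 0.63 [207.7 324.2] [ 0.4497 -0.1838  0.006 ]
lid_centre 0.4 [167.9 504.7] [ 0.455  -0.3367  0.006 ]
box_mouth 0.78 [169.6 506. ] [ 0.4643 -0.3141  0.046 ]
box 0.89 [100.6 570. ] [ 0.4986 -0.3948  0.    ]
box 0.41 [209.5 323.8] [ 0.4464 -0.1829  0.    ]
sweet_1_mid 0.64 [ 98.4 598.3] [ 0.4981 -0.398   0.022 ]
sweet_4_mid 0.77 [138.4 526.4] [ 0.4784 -0.3458  0.02  ]
lid_centre 0.71 bbox px [220 152] [425 259] rect [ 0.4495 -0.182 ] [0.1679 0.0944] 78.7
[[0.38679999113082886, -0.2551000118255615], [0.47940000891685486, -0.273499995470047], [0.5121999979019165, -0.10890000313520432], [0.4196000099182129, -0.09040000289678574]]
handle 0.96 bbox px [220 152] [424 259] rect [ 0.4599 -0.1841] [0.1415 0.0803] 78.7
[[0.4066999852657318, -0.24560000002384186], [0.48539999127388, -0.2612999975681305], [0.5131000280380249, -0.12250000238418579], [0.4343000054359436, -0.10679999738931656]]
box 0.95 bbox px [449   0] [639 230] rect [ 0.4856 -0.3501] [0.111  0.1226] 21.4
[[0.4115000069141388, -0.3131999969482422], [0.4562000036239624, -0.42739999294281006], [0.5595999956130981, -0.38690000772476196], [0.5149000287055969, -0.2727000117301941]]
```

View pics/w2.png

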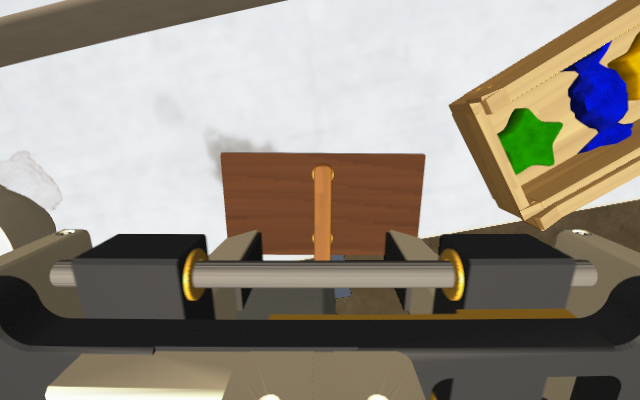

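The wrist view shows the lid centred at about (205, 323), its bar vertical at column 322 between the fingers, and the box mouth at the upper right, near (170, 500). The tool is aligned with the lid, so I'll descend and grip.

```bash
python3 -m inch '0 0 0.03 0 0.06;0 0 0.06 0 0.06;0 0 0.071 0 0.06;0 0 0.071 0 0.06;0 0 0.071 0 0.06'; python3 -m inch '0 0 0 0 0;0 0 0 0 0;0 0 0 0 0;0 0 0 0 0;0 0 0 0 0' 60;python3 -m inch '0 0 0 0 0;0 0 0 0 0;0 0 0 0 0'
```

```text
clock: 4.8
position: [0.4505, -0.181, 0.1943]
ee_rot: [3.128, -0.295, 0.0]
force: [0.5, -0.4, 0.2]
width: 0.654
gripper_force: 0.0
clock: 5.3
position: [0.4502, -0.1809, 0.1939]
ee_rot: [3.128, -0.295, 0.001]
force: [-0.2, 0.5, -0.2]
width: 0.27
gripper_force: 0.0
clock: 5.6
position: [0.4502, -0.181, 0.1938]
ee_rot: [3.128, -0.296, -0.0]
force: [0.7, 0.3, 1.4]
width: 0.133
gripper_force: 60.0
```

```bash
python3 -m inch '0 0 -0.02 0 0;0 0 -0.04 0 0;0 0 -0.06 0 0;-0.004 0.01 -0.07 -0.12 0;-0.008 0.02 -0.07 -0.24 0'; python3 -m inch '-0.0035 0.0075 0 -0.12 0;-0.009 0.014 0 -0.24 0;-0.011 0.013 0 -0.32 0;-0.011 0.013 0 -0.32 0;-0.011 0.013 0 -0.32 0'; python3 look.py w3.png
```

```text
clock: 6.1
position: [0.439, -0.1991, 0.2651]
ee_rot: [3.139, 0.09, 0.004]
force: [0.3, 0.5, -1.6]
width: 0.135
gripper_force: 60.0
clock: 6.6
position: [0.4282, -0.2126, 0.2636]
ee_rot: [-3.088, -0.577, 0.0]
force: [-0.3, -0.7, -1.8]
width: 0.14
gripper_force: 60.0
6.6 [ 0.4282 -0.2126  0.2636] [ 0.3608 -0.9326 -0.0003] 0.1401261312814101 [-0.2881 -0.7064 -1.8053]
[[ 0.3605  0.9     0.245   0.493 ]
 [-0.9328  0.3477  0.0951 -0.1877]
 [ 0.0004 -0.2628  0.9648  0.2436]
 [ 0.      0.      0.      1.    ]]
handle 0.94 [258.1 321.4] [ 0.3967 -0.2235  0.034 ]
lid_centre 0.82 [238.1 323.4] [ 0.4022 -0.2231  0.006 ]
box_mouth 0.83 [223.4 472.4] [ 0.4662 -0.3124  0.046 ]
box 0.87 [204.7 548.2] [ 0.4992 -0.3954  0.    ]
box 0.59 [260.  320.9] [ 0.3792 -0.2296 -0.    ]
sweet_1_mid 0.62 [212.8 567.9] [ 0.4986 -0.3954  0.022 ]
sweet_3_mid 0.92 [212.3 621.5] [ 0.5152 -0.439   0.02  ]
sweet_4_mid 0.74 [214.4 500.3] [ 0.4776 -0.3462  0.02  ]
lid_centre 0.55 bbox px [178 162] [467 260] rect [ 0.4231 -0.2146] [0.0868 0.2373] 21.1
[[0.3398999869823456, -0.11959999799728394], [0.4253000020980835, -0.34
[... 174 characters left out ...]
21 0.2006] 21.1
[[0.36399999260902405, -0.1298000067472458], [0.4361000061035156, -0.31700000166893005], [0.5034999847412109, -0.29100000858306885], [0.43130001425743103, -0.10379999876022339]]
handle 0.17 bbox px [0 0] [13 41] rect [0.4796 0.0191] [0.0256 0.0083] 6.3
[[0.46639999747276306, 0.021800000220537186], [0.4672999978065491, 0.01360000018030405], [0.4927999973297119, 0.01640000008046627], [0.4918999969959259, 0.02459999918937683]]
box 0.79 bbox px [453 146] [639 260] rect [ 0.4954 -0.3438] [0.0794 0.1267] 21.4
[[0.43529999256134033, -0.2992999851703644], [0.48159998655319214, -0.4172999858856201], [0.5554999709129333, -0.38830000162124634], [0.5091999769210815, -0.2703000009059906]]
```

View pics/w3.png

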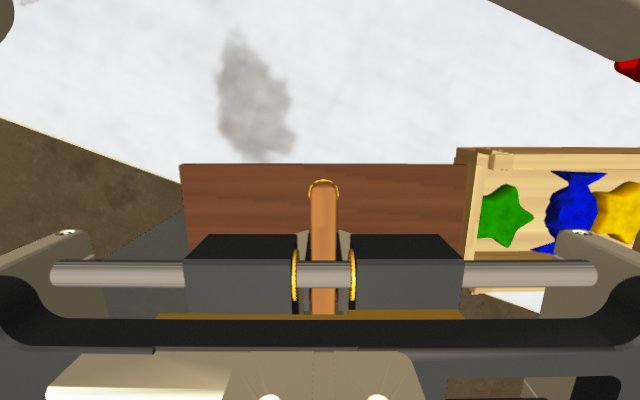

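```bash
cat > edge.py <<'E'
from h import *
import sys
np.set_printoptions(precision=4,suppress=True)
s=arm.observe();zl=s["position"][2]-.1598-.028
im=save("wrist",sys.argv[1]);cal=arm.get_calibration("wrist")
g=cv2.GaussianBlur(cv2.cvtColor(im,cv2.COLOR_RGB2GRAY),(3,3),0).astype(float)
def line(c0,c1,r0,r1,z,name):
    P=[]
    for c in range(c0,c1,3):
        d=np.diff(g[r0:r1,c]);k=int(np.argmin(d))   # bright->dark downward
        if 0<k<len(d)-1:
            a,b,e=-d[k-1],-d[k],-d[k+1];k=k+.5*(a-e)/(a-2*b+e+1e-9)
        P.append(unproj(cal,(r0+k+.5,c),z)[:2])
    P=np.array(P)
    for _ in range(3):
        vx,vy,x0,y0=cv2.fitLine(P.astype(np.float32),cv2.DIST_HUBER,0,.001,.001).ravel()
        d=(P-[x0,y0])@[-vy,vx];P=P[abs(d)<.0015]
    if vy>0: vx,vy=-vx,-vy
    print(name,len(P),"ang",np.degrees(np.arctan2(vy,vx)),"pt",x0,y0,"resid",d.std())
    return np.array([x0,y0]),np.array([vx,vy])
E
python3 - <<'E'
import sys;sys.argv=["","w4.png"]
exec(open("edge.py").read())
pl,dl=line(190,440,150,176,zl,"lid+y")
pb,db=line(490,635,140,156,.056,"box+y outer")
u=np.array([.3584,-.9336]);n=np.array([.9336,.3584])
print("lid edge lateral minus box edge:",(pl-pb)@n, "want -.005; zl",zl)
print("box edge vs estimate origin", (pb-[.4968,-.3912])@n, "lid edge vs tcp",(pl-s["position"][:2])@n)
# mouth end
for r in arm.place_of("wrist","box_mouth")[:1]: print(unproj(cal,r["point"],.046))
a=cv2.imread("pics/w4.png")[130:300,420:640];cv2.imwrite("pics/c4.png",cv2.resize(a,None,fx=3.5,fy=3.5,interpolation=cv2.INTER_NEAREST))
E
```

```text
lid+y 84 ang -68.9008 pt 0.46861985 -0.18835056 resid 6.808627620596286e-05
box+y outer 49 ang -68.6778 pt 0.537362 -0.34412044 resid 2.3305197911739258e-05
lid edge lateral minus box edge: -0.008349722409248354 want -.005; zl 0.0759217215163063
box edge vs estimate origin 0.054741977323150615 lid edge vs tcp 0.04632446907811981
[ 0.4667 -0.3153  0.046 ]
```

View pics/c4.png

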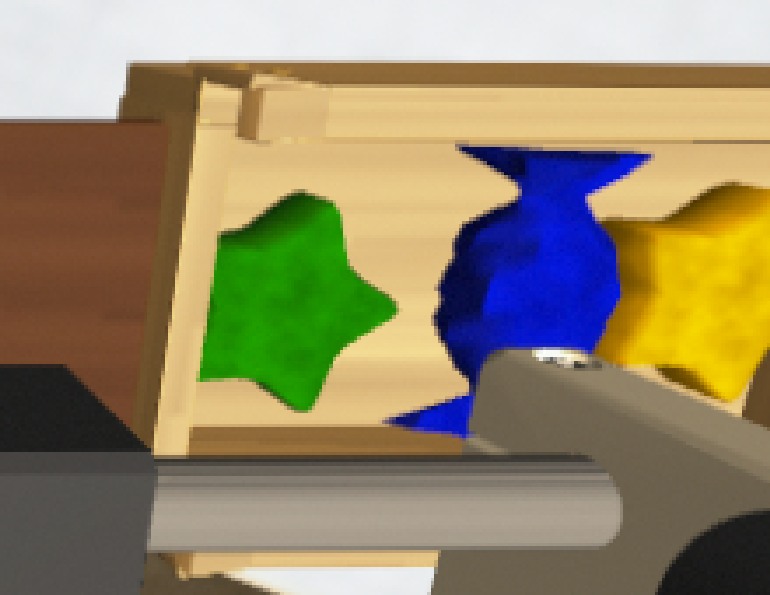

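```bash
python3 - <<'E'
import sys;sys.argv=["","w5.png"]
src=open("edge.py").read();exec(src)
g0=g
pl,dl=line(190,440,150,176,zl,"lid+y")
b0,_=line(490,635,140,152,0,"base+y (z=0)")
g=-g0
b1,d1=line(500,635,151,160,.056,"top+y")
g=-g0   # near edge: wall pale -> white counter/dark below
for nm,sg in (("near brightening",-1),("near darkening",1)):
    g=sg*g0
    try: q,_=line(478,540,280,300,.056,nm); print((q-[.4968,-.3912])@np.array([.9336,.3584]))
    except Exception as e: print(nm,e)
n=np.array([.9336,.3584]);o=[.4968,-.3912]
print("lid",(pl-o)@n,"base",(b0-o)@n,"top",(b1-o)@n)
print("edge columns at near:",g0[280:300,500].astype(int))
E
```

```text
lid+y 84 ang -68.89677 pt 0.46909505 -0.1896626 resid 6.77156864364545e-05
base+y (z=0) 49 ang -68.68353 pt 0.55061597 -0.39083076 resid 3.068356749555838e-05
top+y 43 ang -68.8181 pt 0.5299965 -0.3373572 resid 0.0001529178259016577
near brightening 21 ang -68.69569 pt 0.4342221 -0.35622516 resid 2.742451425641901e-05
-0.045887743746185324
near darkening 8 ang -57.13564 pt 0.43398345 -0.35706887 resid 0.0006155181169604658
-0.04641293734207155
lid 0.04636566206321714 base 0.05037492348060606 top 0.05028952771530149
edge columns at near: [163 161 159 159 157 151 144 156 182 197 197 202 219 233 236 236 235 233
 222 187]
```

```bash
python3 -m inch '-0.001 0 0.013 -0.003 0;-0.002 0 0.0265 -0.003 0;-0.002 0 0.0265 -0.003 0;-0.002 0 0.0265 -0.003 0;-0.002 0 0.0265 -0.003 0'; python3 - <<'E'
import sys;sys.argv=["","w6.png"]
exec(open("edge.py").read())
print(s["position"],R.from_rotvec(s["ee_rot"]).as_matrix(),s["force"])
g0=g
pl,dl=line(190,440,150,200,zl,"lid+y")
b0,_=line(490,635,125,150,0,"base+y (z=0)")
u=np.array([.363,-.9318]);n=np.array([.9318,.363])
print("lat",(pl-b0)@n)
im2=cv2.imread("pics/w6.png");cv2.imwrite("pics/c6.png",cv2.resize(im2[90:330,400:640],None,fx=2.4,fy=2.4))
E
```

```text
clock: 7.8
position: [0.4267, -0.2134, 0.2378]
ee_rot: [3.086, 0.585, 0.001]
force: [-0.5, -0.5, -1.4]
width: 0.137
gripper_force: 60.0
[ 0.4267 -0.2134  0.2378] [[ 0.9306  0.3659  0.0008]
 [ 0.3659 -0.9306 -0.0003]
 [ 0.0006  0.0006 -1.    ]] [-0.468  -0.4624 -1.3724]
lid+y 84 ang -68.73964 pt 0.46835452 -0.19216979 resid 6.818084490084216e-05
base+y (z=0) 49 ang -68.26393 pt 0.5358033 -0.35222533 resid 1.5396555473397327e-05
lat -0.004748623126745233
```

View pics/c6.png

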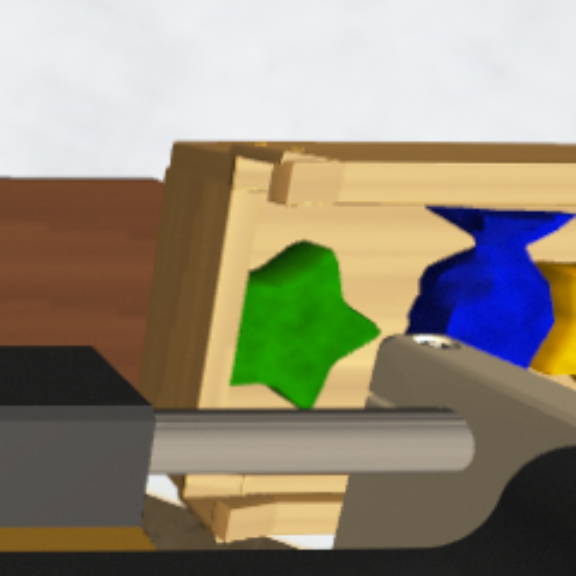

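```bash
python3 -m inch '0 0.008 0.0008 0 0;0 0.016 0.0008 0 0;0 0.024 0.0008 0 0;0 0.03 0.0008 0 0;0 0.034 0.0008 0 0'; python3 -m inch '0 0.006 0 0 0;0 0.012 0 0 0;0 0.018 0 0 0;0 0.018 0 0 0;0 0.018 0 0 0'; python3 - <<'E'
import sys;sys.argv=["","w7.png"]
exec(open("edge.py").read())
print(s["position"],s["force"],s["ft_torque"])
cal=arm.get_calibration("wrist")
for q,z in (("box_mouth",.046),("sweet_3_mid",.02),("sweet_1_mid",.02)):
  for r in arm.place_of("wrist",q)[:1]: print(q,r["conf"],unproj(cal,r["point"],z))
E
```

```text
clock: 8.35
position: [0.4391, -0.2459, 0.2364]
ee_rot: [3.087, 0.584, 0.0]
force: [0.1, -0.2, -1.7]
width: 0.135
gripper_force: 60.0
clock: 8.85
position: [0.4454, -0.2618, 0.2364]
ee_rot: [-3.087, -0.585, 0.0]
force: [-0.8, 0.0, -1.0]
width: 0.134
gripper_force: 60.0
[ 0.4454 -0.2618  0.2364] [-0.8144  0.0495 -1.0486] [ 0.0085 -0.0412 -0.0476]
sweet_3_mid 0.58 [ 0.5142 -0.4357  0.02  ]
sweet_1_mid 0.69 [ 0.4981 -0.3982  0.02  ]
```

View pics/w7.png

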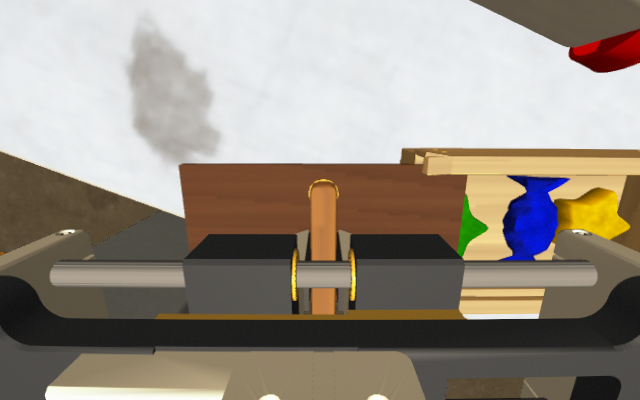

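```bash
python3 -m inch '0 0.008 -0.0003 0 0;0 0.016 -0.0003 0 0;0 0.024 -0.0003 0 0;0 0.032 -0.0003 0 0;0 0.04 -0.0003 0 0'; python3 -m inch '0 0.008 0 0 0;0 0.016 0 0 0;0 0.024 0 0 0;0 0.032 0 0 0;0 0.04 0 0 0';python3 -m inch '0 0.008 0 0 0;0 0.016 0 0 0;0 0.024 0 0 0;0 0.032 0 0 0;0 0.032 0 0 0'; python3 - <<'E'
import sys;sys.argv=["","w8.png"]
exec(open("edge.py").read())
print(s["position"],s["force"],s["ft_torque"])
a=cv2.imread("pics/w8.png");cv2.imwrite("pics/c8.png",a)
E
```

```text
clock: 9.55
position: [0.4603, -0.2999, 0.2367]
ee_rot: [3.087, 0.585, -0.0]
force: [0.1, -0.0, -0.8]
width: 0.138
gripper_force: 60.0
clock: 10.05
position: [0.4749, -0.3368, 0.2367]
ee_rot: [3.087, 0.585, -0.0]
force: [-0.4, 0.4, -2.0]
width: 0.136
gripper_force: 60.0
clock: 10.55
position: [0.4866, -0.3673, 0.2367]
ee_rot: [3.086, 0.583, 0.0]
force: [-0.1, -0.4, -2.0]
width: 0.135
gripper_force: 60.0
[ 0.4866 -0.3673  0.2367] [-0.0852 -0.3845 -1.9742] [-0.0399  0.0374 -0.0016]
```

View pics/w8.png

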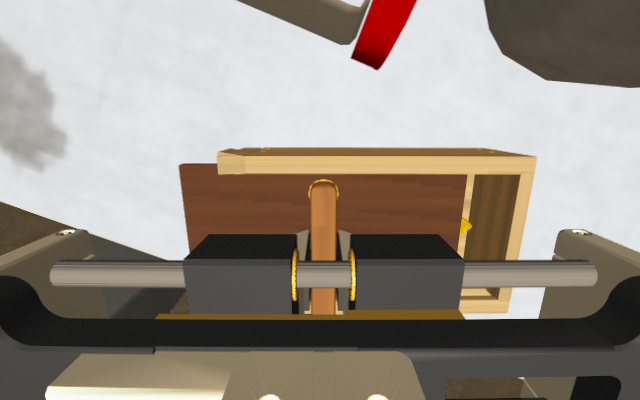

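```bash
python3 -m inch '0 0.006 0 0 0;0 0.012 0 0 0;0 0.018 0 0 0;0 0.022 0 0 0;0 0.022 0 0 0'; python3 -m inch '0 0.001 0 0 0;0 0.002 0 0 0;0 0.003 0 0 0;0 0.003 0 0 0';python3 -m inch '0 0.001 0 0 0;0 0.002 0 0 0;0 0.002 0 0 0;0 0.002 0 0 0'
```

```text
clock: 11.1
position: [0.4945, -0.3872, 0.2367]
ee_rot: [3.086, 0.584, 0.0]
force: [0.7, 1.1, -0.7]
width: 0.137
gripper_force: 60.0
clock: 11.5
position: [0.4956, -0.3892, 0.2368]
ee_rot: [3.087, 0.585, 0.0]
force: [0.2, -0.6, -1.7]
width: 0.136
gripper_force: 60.0
clock: 11.9
position: [0.4963, -0.3911, 0.2367]
ee_rot: [3.087, 0.585, 0.0]
force: [0.2, -0.0, -1.2]
width: 0.137
gripper_force: 60.0
```

```bash
python3 -m inch '0 0.001 0 0 0;0 0.002 0 0 0;0 0.002 0 0 0;0 0.002 0 0 0'; python3 -m inch '0 0.001 0 0 0;0 0.002 0 0 0;0 0.002 0 0 0';  python3 look.py w9.png
```

```text
clock: 12.3
position: [0.4969, -0.3924, 0.2366]
ee_rot: [-3.086, -0.586, 0.001]
force: [-2.4, 4.0, 0.8]
width: 0.142
gripper_force: 60.0
clock: 12.6
position: [0.4979, -0.395, 0.2367]
ee_rot: [3.086, 0.585, 0.0]
force: [-1.3, 2.8, -1.1]
width: 0.136
gripper_force: 60.0
12.6 [ 0.4979 -0.395   0.2367] [ 0.3659 -0.9307  0.0003] 0.13629032216900308 [-1.2997  2.7737 -1.1187]
[[ 0.3652  0.8983  0.2442  0.5624]
 [-0.9309  0.3522  0.0966 -0.3698]
 [ 0.0008 -0.2627  0.9649  0.2167]
 [ 0.      0.      0.      1.    ]]
handle 0.96 [259.5 322.1] [ 0.4779 -0.4023  0.034 ]
lid_centre 0.72 [240.3 322.3] [ 0.4801 -0.4016  0.006 ]
lid_centre 0.66 bbox px [179 173] [466 259] rect [ 0.497  -0.3952] [0.0678 0.2114] 20.9
[[0.427700012922287, -0.3084999918937683], [0.503000020980835, -0.5059999823570251], [0.5662999749183655, -0.48179998993873596], [0.4909999966621399, -0.2842999994754791]]
handle 0.95 bbox px [180 173] [466 259] rect [ 0.5083 -0.3909] [0.0564 0.1748] 21.1
[[0.4505999982357025, -0.31940001249313354], [0.5134000182151794, -0.48260000348091125], [0.5659999847412109, -0.46230000257492065], [0.5031999945640564, -0.29919999837875366]]
box 0.71 bbox px [169 147] [489 259] rect [ 0.5427 -0.3887] [0.06   0.1851] 4.5
[[0.5055000185966492, -0.298799991607666], [0.5199999809265137, -0.48330000042915344], [0.579800009727478, -0.47859999537467957], [0.5654000043869019, -0.29409998655319214]]
box 0.27 bbox px [175   0] [344  69] rect [ 0.5898 -0.3261] [0.031  0.0815] 21.1
[[0.5605999827384949, -0.2937000095844269], [0.5899999737739563, -0.36970001459121704], [0.6189000010490417, -0.358599990606308], [0.5895000100135803, -0.2824999988079071]]
```

View pics/w9.png

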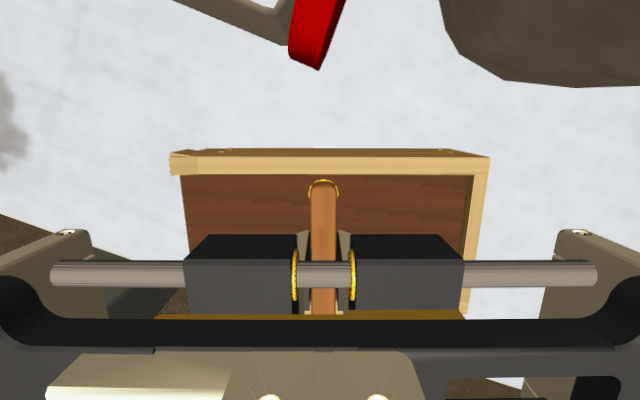

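```bash
python3 -m inch '0 0 0 0 0;0 0 0 0 0;0 0 -0.001 0 0;0 0 -0.003 0 0;0 0 -0.006 0 0'; python3 -m inch '0 0 -0.004 0 0;0 0 -0.009 0 0;0 0 -0.014 0 0;0 0 -0.019 0 0;0 0 -0.024 0 0'; python3 -m inch '-0.003 0 -0.006 0 0;-0.006 0 -0.012 0 0;-0.01 0 -0.018 0 0;-0.014 0 -0.024 0 0;-0.018 0 -0.03 0 0'; python3 - <<'E'
from h import *
s=arm.observe();print(s["position"],s["force"],s["ft_torque"]);save("scene","s1.png")
a=save("wrist","w10.png")
E
```

```text
clock: 13.65
position: [0.4973, -0.3949, 0.2423]
ee_rot: [-3.086, -0.585, 0.002]
force: [0.1, -0.6, -5.3]
width: 0.136
gripper_force: 60.0
clock: 14.15
position: [0.4978, -0.3948, 0.2673]
ee_rot: [3.086, 0.585, 0.0]
force: [0.2, 1.1, -6.4]
width: 0.136
gripper_force: 60.0
clock: 14.65
position: [0.4805, -0.4016, 0.2973]
ee_rot: [3.087, 0.585, -0.0]
force: [-0.1, -0.4, -5.9]
width: 0.136
gripper_force: 60.0
[ 0.48051823 -0.40163903  0.29728161] [-0.11779809 -0.38867981 -5.88191612] [-0.00163943  0.02083231 -0.06693866]
```

View pics/w10.png

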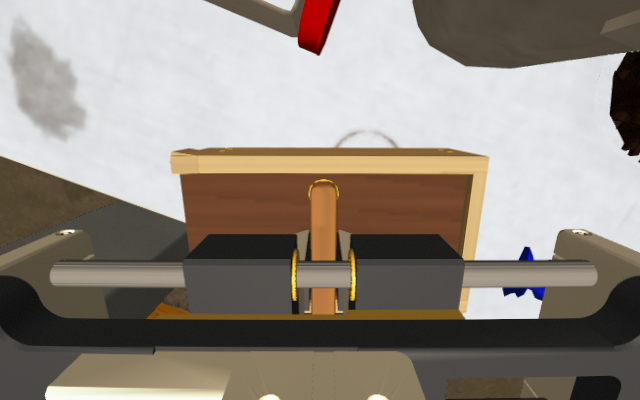

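The box hangs level on the lid, whose front edge is still at column 181 and back wall at 470, the same as before the lift. I'll keep raising it.

```bash
python3 -m inch '-0.004 0 -0.006 0 0;-0.008 0 -0.012 0 0;-0.012 0 -0.018 0 0;-0.016 0 -0.024 0 0;-0.018 0 -0.03 0 0'; python3 -m inch '0 0 -0.006 0 0;0 0 -0.012 0 0;0 0 -0.018 0 0;0 0 -0.024 0 0;0 0 -0.03 0 0'; python3 -m inch '0 0 -0.006 0 0;0 0 -0.012 0 0;0 0 -0.018 0 0;0 0 -0.024 0 0;0 0 -0.03 0 0';  python3 -m inch '0 0 -0.006 0 0;0 0 -0.012 0 0;0 0 -0.018 0 0;0 0 -0.024 0 0;0 0 -0.027 0 0';  python3 -m inch '0 0 -0.002 0 0;0 0 -0.002 0 0;0 0 -0.002 0 0;0 0 -0.002 0 0;0 0 -0.002 0 0'; python3 - <<'E'
from h import *
s=arm.observe();print(s["position"],s["force"],s["ft_torque"],abs(s["dq"]).max())
a=save("wrist","w11.png");b=cv2.cvtColor(cv2.imread("pics/w10.png"),cv2.COLOR_BGR2RGB)
print("diff in lid/box region",np.abs(a[150:235,175:490].astype(int)-b[150:235,175:490]).mean())
E
```

```text
clock: 15.25
position: [0.4637, -0.4083, 0.3273]
ee_rot: [3.087, 0.584, -0.0]
force: [0.6, 0.3, -5.6]
width: 0.134
gripper_force: 60.0
clock: 15.75
position: [0.4644, -0.4078, 0.3572]
ee_rot: [-3.087, -0.586, -0.0]
force: [-0.0, 0.1, -5.9]
width: 0.133
gripper_force: 60.0
clock: 16.25
position: [0.4643, -0.408, 0.3872]
ee_rot: [3.087, 0.585, -0.0]
force: [0.1, 0.9, -6.5]
width: 0.134
gripper_force: 60.0
clock: 16.75
position: [0.4644, -0.408, 0.4146]
ee_rot: [3.086, 0.585, 0.001]
force: [-0.1, -0.7, -6.1]
width: 0.133
gripper_force: 60.0
clock: 17.25
position: [0.4642, -0.408, 0.4155]
ee_rot: [-3.086, -0.585, 0.0]
force: [0.1, -0.1, -6.5]
width: 0.132
gripper_force: 60.0
[ 0.46422527 -0.40796076  0.41549341] [ 0.0684729  -0.08488981 -6.52903264] [-0.00494316  0.03629829 -0.01590739] 0.0018276905926284562
diff in lid/box region 9.235070028011204
```

View pics/w11.png

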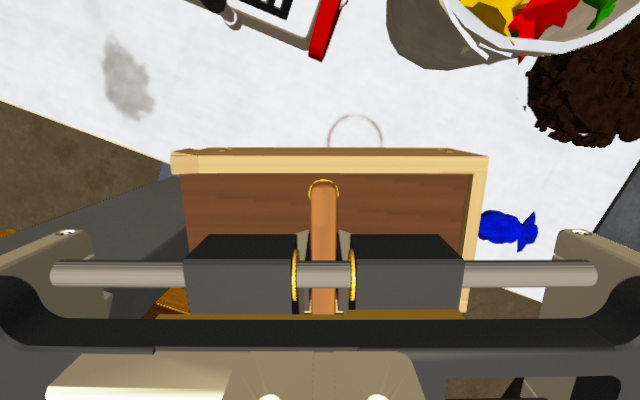

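The closed box hangs level and still, with its geometry unchanged in the picture (lid edge at column 181, back wall at 470). Its underside is about 178 mm up, so I'm handing in.

```bash
python3 -c "
from cell import arm
print(arm.sign_off())"
```

```text
the job is handed in; nothing more can be done
None
```

I slid the lid fully home and handed the job in at about 17 s, with the closed box held level and still by its handle, its underside about 178 mm above the counter by my estimate; sign-off returned no verdict.

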